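# Leak tester daily check: dial in the reference leak and start the cycle

## Robot

A 7-joint arm with a two-finger parallel gripper is mounted at the origin on a cart in front of the work surface, level with it; the furniture and walls round the work are solid. World frame = base frame: x ahead of the robot, y to its left, z up, the work surface at z = 0. Lengths are in m, angles in rad, forces in N, time in s.
With the tool pointing down it reaches from about 0.4 to 0.85 m from the base axis. Payload 10.4 kg.
Tool frame: the origin (TCP) lies at the very end of the fingers, on their centre line; the grasp point (between the pads) lies 19 mm behind it; z points along the fingers, x is the direction in which the jaws open and shut, and the axes are right-handed (so a half turn about z gives the same grasp; the last joint's range is limited). The gripper opens to 87 mm and grips with 3 to 60 N. Pads are 19 mm wide; open, the fingers measure 117 mm over their backs; the gripper's body (75 mm by 190 mm) begins 51 mm behind the grasp point.
Start: joints at [1.314, 0.332, -0.065, 1.46, 0.022, 1.35, -0.088], TCP at [0.145, -0.608, 0.223] pointing down, gripper open.
Joint ranges: [-2.6, 2.6], [-0.5, 2.12], [-1.47, 1.34], [0.16, 2.42], [-1.27, 4.41], [0.06, 2.06], [-2.6, 2.6]. Speed limits (rad/s): [2.22, 2.22, 2.79, 2.79, 3.14, 3.14, 3.14].

## Interface

Orientations are given as a unit quaternion [x, y, z, w].
In Python, from bench import r gives the robot as it stands. The module is installed in compiled form; this text tells all that it offers.
- The arm moves only by the tool carry_out, never from a script. Its argument "commands" is a list that holds one entry, the list of rows, each a list of 7 numbers: the closure in counts, from 0 (fully open) to 255 (shut), then the shift along the tool's x, y, z in units of 25 mm (1.0 is 25 mm), then the turn, a rotation vector about the tool's x, y, z in units of 5 degrees (1.0 is 5 degrees). A call has 1 to 12 rows; each row is the pose to reach, as a shift and turn from the pose measured when the call began, along the tool's axes at that moment; what a row does not reach only later rows make up. A row lasts 1/8 s, in which the tool goes at most 62.5 mm and 10.7 degrees, less where a joint would pass 70% of its speed; a pose out of reach is approached as far as the arm can. A call with a gripper value outside its range is refused whole. The fingers move at their own pace and stop on an object; "grip_force" is the grip in N (left out, the last holds). Time passes only in rows, so rows that repeat a pose let the fingers close. It gives the time, the measured TCP pose, the force and the opening at its end, in the units of the state.
- r.read_state(): the state, without advancing time (a new reading comes with each control period).
- r.camera(name): name is "scene" or "top" or "wrist"; returns the picture (384x512x3 uint8, blue, green, red); there is no depth.
- r.camera_info(name): a dict with "fx", "fy", "cx", "cy" (pixels), "k1" (the pictures are not rectified: a ray, as slopes to the right and down, at radius r is drawn at 1 + k1 r^2 times it, then the intrinsics apply), "origin" and "rotation" of the camera in the world. Camera axes: x right, y down, z forward; pixel columns grow to the right and rows downward; lengths in m; the calibration is good to about 2 mm. A picture is of the moment at which its call begins: read the wrist's pose just before it. camera_info takes no time and is no camera call; for the wrist camera it gives the pose at the moment of the call.
- r.close_job(): hands the job in, once; it reports no verdict.
The state is a dict: "time": time; "joint_positions": joint angles; "joint_vel": joint speeds; "joint_torque": joint torques, N m; "ee_pos": TCP position; "eef_rot": TCP orientation; "ft_force": force on the tool from outside, world axes, zero at the start; "torque": the same for the moment, N m; "width": finger opening in m.
Only numpy, scipy, OpenCV 4.12 (cv2) and the standard library are available. Lean on these libraries where they do the work, as an engineer would, in place of code of your own. Each camera call takes 0.05 s, during which the arm holds its last target.

## Task

Run the leak tester's daily check. Turn the knurled collar on the sloped reference-leak selector until its pointer has clicked in at the stop that carries the raised marker screw and let go of it; then, on the two-key start station, press the small reset key fully down and release it, and after that press the large start key fully down and release it. Leave the loose things around the work where they stand.

Things in the scene. Friction and masses are not known exactly. Their poses are not given: they have to be found in the camera images.
- selector: Reference-leak selector: grey wedge-shaped housing, heavy and fixed, 112 deep (x) x 124 wide (y) x 93 mm high. Origin at the centre of its underside on the table, z up, x away from the operator; the low front (25 mm high) is at -x. Its top slopes up to the back at 35 degrees: the slope's normal n is (-0.574, 0, 0.819) in this frame. The slope carries dial, barrel and collar.
- dial_centre (a point): Centre of the dial on the slope (same axes as the selector). Here sits a black dial plate 101 mm across, 2 mm thick; a fixed dark steel barrel stands on it along n, and the aluminium knurled collar turns round the barrel. The barrel's plain end, 39 mm across with a brass plug, stands out past the collar to 55 mm above the slope and does not turn.
- collar_grip (a point): Point on the barrel's axis 27 mm above the slope, on the collar's knurled grip, a cylinder 48 mm across from 12 to 40 mm above the slope. This frame turns with the collar: z along the barrel's axis away from the slope (n), -x along the pointer. The collar turns only about this axis, so hold it with the tool along it (35 degrees from vertical).
- collar (a joint): Turn of the collar about n (rad): 0 with the pointer straight down the slope, positive anticlockwise looking down onto the dial (pointer goes to the selector's -y side). Spring click stops at -0.785, -0.262, 0.262, 0.785; ends at +-0.92. It snaps to a stop when let go within 0.2 of it; clicking over takes about 0.08 N m. It starts at one of the two middle stops.
- pointer_mark (a point): Point on the collar's pointer line, at the dial's face, 42 mm from the barrel's axis, on the circle of the stop holes. It coincides with the origin of marker_screw when the collar is set right. The pointer is a flat nose with a black line on the collar's skirt, tip 35 mm from the axis, at most 8 mm above the slope.
- marker_screw: Steel marker screw, knurled head 12 mm across, 9 mm high on the dial (top 11 mm above the slope); fixed. It sits in the hole of one of the two outermost stops, 42 mm from the barrel's axis: at the selector's +y side (collar at -0.785) or -y side (collar at +0.785). The other three holes have flat plugs. Origin at its foot on the dial's face, z along n.
- start_station: Two-key start station of the leak tester: flat grey box 76 deep (x) x 128 wide (y) x 34 mm high on rubber feet, heavy and fixed, origin at the centre of its underside, z up. The small reset key is at y = +33 mm, the large start key at y = -23 mm, both at x = 0; both are black round spring keys in steel collars.
- reset_key_top (a point): Centre of the top of the small reset key (20 mm across), 50 mm above the table when up; it moves with the key.
- start_key_top (a point): Centre of the top of the large start key (34 mm across), 50 mm above the table when up; it moves with the key.
- reset_key (a joint): Travel of the reset key in m: 0 up, 0.006 fully down. Spring: 1.5 N to begin, 5 N fully down; it springs back.
- start_key (a joint): Travel of the start key in m: 0 up, 0.006 fully down. Spring: 1.5 N to begin, 5 N fully down; it springs back.
- sample_jar: Bystander: small clear jar with seals in it, 35 mm across, 48 mm high, behind the work; origin at the centre of its underside.
- seal_block: Bystander: loose aluminium test block 44 x 50 x 18 mm with a round seal recess, in front of the work (the left one of two); origin at the centre of its underside.
- oil_bottle: Bystander: squeeze oil bottle with a red spout, 41 mm across, 125 mm high, at the back left; origin at the centre of its underside.
- grease_pot: Bystander: small pot with a grey ribbed lid, 39 mm across, 32 mm high, at the back right; origin at the centre of its underside.

How it is judged:
On the way, in this order (a step that is already met when the one before it is completed fails the run):
1. the collar's pointer is at the marker screw's stop and the fingers have let go of the collar (distance between pointer_mark and marker_screw below 0.0045 m and contact force between the fingers and collar below 0.2 N), for 0.2 s.
2. the small reset key is pressed down (value of joint reset_key above 0.0045 m), for 0.05 s.
3. the reset key is up again and the large start key is pressed down (value of joint start_key above 0.0045 m and value of joint reset_key below 0.0015 m), for 0.05 s.
At the end, for the whole second after the job is handed in: The collar stands clicked in with its pointer at the marker screw (pointer mark within 4.5 mm of the screw's centre, about 6 degrees), and both keys are released and up again (less than 1.5 mm down) (distance between pointer_mark and marker_screw below 0.0045 m and value of joint each of reset_key, start_key below 0.0015 m); the robot touches nothing.
It fails at once if both keys are down together (value of joint each of reset_key, start_key above 0.003 m).
It fails at once if the sample jar is pushed away or knocked over (distance of sample_jar from where it was at the start of the episode above 0.025 m or angle between sample_jar's own z axis and vertical above 0.5 rad).
It fails at once if the seal block is pushed away or knocked over (distance of seal_block from where it was at the start of the episode above 0.025 m or angle between seal_block's own z axis and vertical above 0.5 rad).
It fails at once if the oil bottle is pushed away or knocked over (distance of oil_bottle from where it was at the start of the episode above 0.025 m or angle between oil_bottle's own z axis and vertical above 0.5 rad).
It fails at once if the grease pot is pushed away or knocked over (distance of grease_pot from where it was at the start of the episode above 0.025 m or angle between grease_pot's own z axis and vertical above 0.5 rad).
It also fails if it takes over 48 s, if anything falls off the work surface, if the arm or the gripper's body presses on something with over 40 N, if the wrist force passes 120 N, or if a joint passes its speed limit or range.

## Working session

There is one attempt and no reset: what is moved stays moved. The work goes in short steps, Python scripts to look and compute and a tool call to move; the robot and the scene stay as the last step left them, time stands still between calls to the robot, and variables do not carry over. Pictures are saved under pics/ and viewed, and the job is handed in when it is done.

Besides the shell and the picture viewer there is one more tool, called as name(argument=value, ...), one argument or row to a line, values as JSON. carry_out: Moves the arm, as the interface text tells. Its arguments: {"type":"object","properties":{"commands":{"type":"array"},"grip_force":{"type":"number"}},"required":["commands"]}

```bash
mkdir -p pics; python3 - <<'E'
from bench import r
import cv2
print(r.read_state())
for n in ["scene","top","wrist"]:
    i=r.camera_info(n); print(n,i)
    cv2.imwrite(f"pics/{n}0.png",r.camera(n))
E
```

```text
{'time': 0.0, 'joint_positions': array([ 1.31440908,  0.33287562, -0.06468389,  1.46092889,  0.02160479,
        1.34989047, -0.08849078]), 'joint_vel': array([-0.00020468, -0.00043651,  0.0018699 ,  0.00091865, -0.00013753,
       -0.00071992, -0.00098984]), 'joint_torque': array([-5.97507624e-04, -6.23254967e+01,  2.41122994e-02, -3.89883506e+01,
       -6.13435660e-02,  4.01037850e-02,  1.34067259e-04]), 'ee_pos': array([ 0.1446855 , -0.60763263,  0.22175749]), 'eef_rot': array([ 7.84754143e-01, -6.19806777e-01, -5.74277000e-04, -4.06178856e-04]), 'ft_force': array([0.69237036, 0.22417656, 0.2730073 ]), 'torque': array([-0.02375933,  0.09155207,  0.01467412]), 'width': 0.08680986840254494}
scene {'fx': 351.17115122078854, 'fy': 351.17115122078854, 'cx': 256.03256873478466, 'cy': 193.20390051957892, 'k1': 0.02890862939970544, 'origin': array([ 0.13330051, -0.31829639,  0.77846762]), 'rotation': array([ 0.84546614, -0.41167304,  0.14051564, -0.3097865 ])}
top {'fx': 484.4759193002833, 'fy': 484.4759193002833, 'cx': 253.25532320225528, 'cy': 190.02780731054133, 'k1': -0.015911429372794834, 'origin': array([0.34900383, 0.06065045, 1.29019388]), 'rotation': array([-0.69517   ,  0.713851  , -0.06207025,  0.05746926])}
wrist {'fx': 324.4128155760751, 'fy': 324.4128155760751, 'cx': 260.23443113407836, 'cy': 191.79355738348033, 'k1': -0.004969206666295078, 'origin': array([ 0.21109211, -0.59117658,  0.38417857]), 'rotation': array([ 0.7783099 , -0.61485658, -0.07918227,  0.09957538])}
```

View pics/scene0.png

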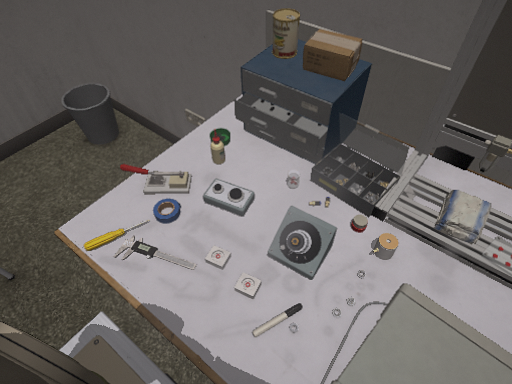

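View pics/top0.png

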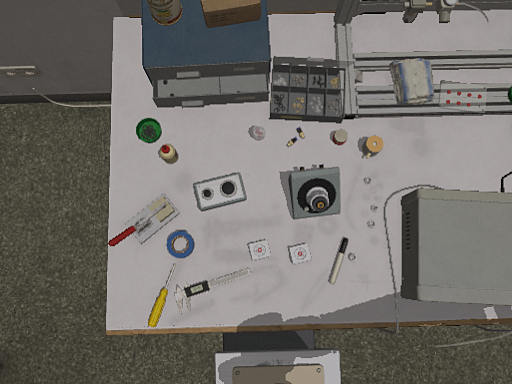

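View pics/wrist0.png

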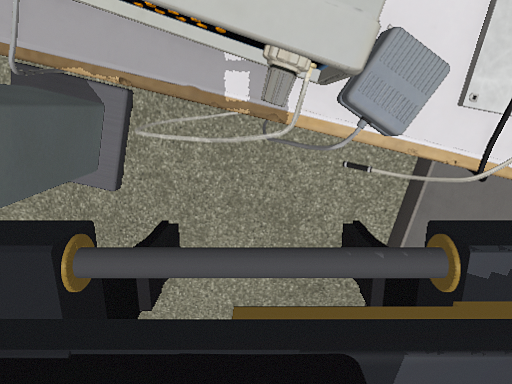

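The scene picture shows the selector near (300,240), the station near (229,196), and the two blocks at (218,257) and (248,285). In the top picture, image up is +x and image left is +y. Next I'll write helpers and enlarge the relevant areas.

```bash
cat > h.py <<'E'
import numpy as np, cv2
from scipy.spatial.transform import Rotation as R
def rays(info,px):
    px=np.atleast_2d(np.array(px,float)); s=np.c_[(px[:,0]-info['cx'])/info['fx'],(px[:,1]-info['cy'])/info['fy']]
    u=s.copy()
    for _ in range(20): u=s/(1+info['k1']*(u**2).sum(1,keepdims=True))
    return R.from_quat(info['rotation']).apply(np.c_[u,np.ones(len(u))])
def onz(info,px,z):
    d=rays(info,px); o=info['origin']; return o+d*((z-o[2])/d[:,2])[:,None]
def tri(infos,pxs):
    A=np.zeros((3,3));b=np.zeros(3);L=[]
    for i,p in zip(infos,pxs):
        d=rays(i,p)[0]; d/=np.linalg.norm(d); P=np.eye(3)-np.outer(d,d); A+=P;b+=P@i['origin'];L.append((P,i['origin']))
    X=np.linalg.solve(A,b); return X,[np.linalg.norm(P@(X-o)) for P,o in L]
def proj(info,X):
    c=R.from_quat(info['rotation']).inv().apply(np.atleast_2d(X)-info['origin']); u=c[:,:2]/c[:,2:]
    u=u*(1+info['k1']*(u**2).sum(1,keepdims=True)); return np.c_[u[:,0]*info['fx']+info['cx'],u[:,1]*info['fy']+info['cy']]
E
python3 - <<'E'
from bench import r
from h import *
t=r.camera_info("top")
print(onz(t,[[319,200],[318,192],[219,191],[208,193],[228,187],[405,192],[405,300],[259,132],[167,153],[339,137],[260,250],[300,254]],0).round(3))
im=cv2.imread("pics/top0.png")[110:270,180:380]; cv2.imwrite("pics/topz.png",cv2.resize(im,None,fx=4,fy=3.75,interpolation=cv2.INTER_CUBIC)) 
im=cv2.imread("pics/scene0.png")[150:310,190:350]; cv2.imwrite("pics/scz.png",cv2.resize(im,(600,600),interpolation=cv2.INTER_CUBIC)) 
E
```

```text
[[ 0.537 -0.127  0.   ]
 [ 0.559 -0.126  0.   ]
 [ 0.569  0.142  0.   ]
 [ 0.564  0.172  0.   ]
 [ 0.579  0.117  0.   ]
 [ 0.553 -0.361  0.   ]
 [ 0.268 -0.339  0.   ]
 [ 0.731  0.029  0.   ]
 [ 0.678  0.282  0.   ]
 [ 0.711 -0.191  0.   ]
 [ 0.408  0.036  0.   ]
 [ 0.395 -0.07   0.   ]]
```

View pics/topz.png

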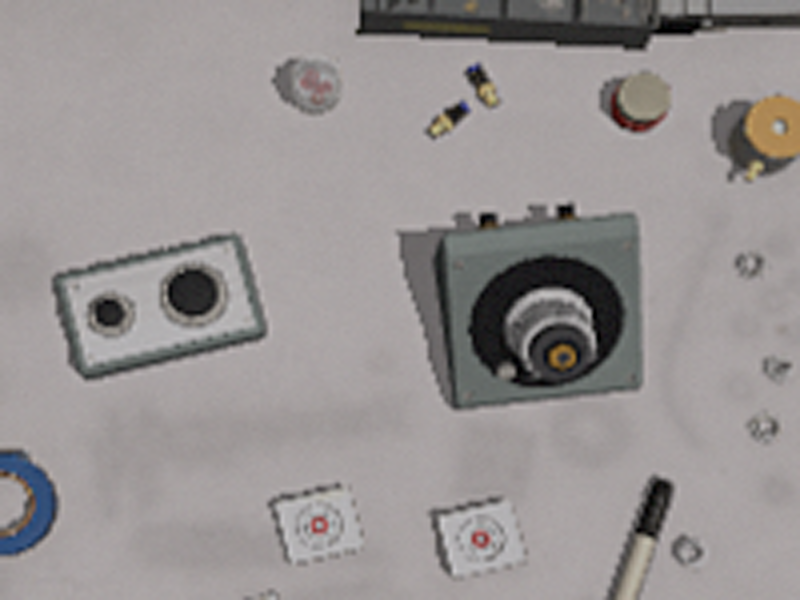

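View pics/scz.png

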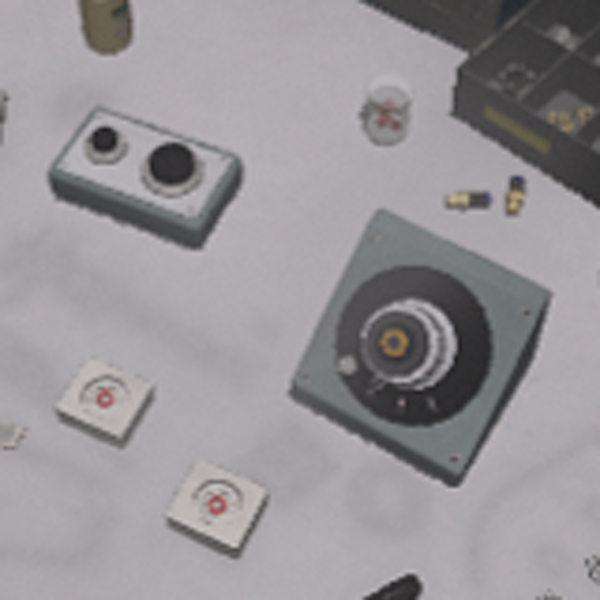

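```bash
python3 - <<'E'
from bench import r
from h import *
t=r.camera_info("top");s=r.camera_info("scene")
T=lambda a,b:(180+a/4-.4,110+b/3.75-.4); S=lambda a,b:(190+a*160/600-.4,150+b*160/600-.4)
P={'plug':((563,357),(395,343)),'screw':((507,370),(347,364)),'dial?':((547,330),(413,345)),'BL':((442,235),(382,210)),'BR':((637,215),(551,293)),'FL':((456,406),(292,388)),'FR':((640,387),(455,482)),
'reset':((110,313),(104,138)),'start':((193,294),(172,162)),'sFL':((88,375),(53,172)),'sFR':((265,333),(192,242)),'jar':((318,88),(386,90)),'blockL':((320,524),(104,398)),'blockR':((482,540),(217,504)),'stBL':((58,275),(98,108)),'stBR':((238,237),(240,160))}
for k,(a,b) in P.items():
    X,e=tri([t,s],[T(*a),S(*b)]); print(k,X.round(4),np.round(e,4))
E
```

```text
plug [ 0.5105 -0.1151  0.1022] [0.0001 0.0001]
screw [ 0.5085 -0.0852  0.051 ] [0.0011 0.0011]
dial? [ 0.5358 -0.1125  0.0647] [0.0019 0.0019]
BL [ 0.5983 -0.0452  0.0868] [0.0008 0.0008]
BR [ 0.6072 -0.1681  0.0908] [0.0005 0.0005]
FL [ 0.4892 -0.0552  0.0151] [0.0002 0.0002]
FR [ 0.4985 -0.1768  0.0167] [0.0011 0.0011]
reset [0.5563 0.1699 0.0469] [0.0002 0.0002]
start [0.5687 0.1154 0.0472] [0.0004 0.0004]
sFL [0.5154 0.1855 0.0351] [0.0004 0.0004]
sFR [0.5419 0.0715 0.0166] [0.0031 0.0031]
jar [0.7126 0.0292 0.0569] [0.0015 0.0015]
blockL [0.4082 0.0376 0.0149] [0.001 0.001]
blockR [ 0.395  -0.0683  0.0164] [0.0001 0.0001]
stBL [0.5869 0.2059 0.029 ] [0.0007 0.0007]
stBR [0.6112 0.086  0.031 ] [0.0003 0.0003]
```

```bash
cat >> h.py <<'E'
def move(st,p,q):
    Rc=R.from_quat(st['eef_rot']); d=Rc.inv().apply(np.array(p)-st['ee_pos'])/.025
    w=(Rc.inv()*q).as_rotvec()/np.radians(5); return d.round(2),w.round(2)
def orient(z,x):
    z=np.array(z,float);z/=np.linalg.norm(z);x=np.array(x,float);x-=z*(x@z);x/=np.linalg.norm(x)
    return R.from_matrix(np.c_[x,np.cross(z,x),z])
yaw=.077
n=np.array([-.5736*np.cos(yaw),-.5736*np.sin(yaw),.8192]); sx=np.array([.8192*np.cos(yaw),.8192*np.sin(yaw),.5736])
dc=np.array([.542,-.1127,.0571])
E
python3 - <<'E'
from bench import r
from h import *
s=r.read_state(); s['ee_pos']=s['ee_pos']+[0,0,.18]
q=orient(-n,sx); print(move(s,dc+.2*n,q), dc+.2*n)
E
```

```text
(array([-16.29, -15.51,   7.26]), array([  4.93,   5.79, -15.66])) [ 0.42761992 -0.12152471  0.22094   ]
```

carry_out(
  commands=[
    [[0,0,0,-2.4,0,0,0],[0,0,0,-4.8,0,0,0],[0,0,0,-7.2,0,0,0],[0,0,0,-7.2,0,0,0]],
  ],
)

```text
time: 0.65
ee_pos: [0.1451, -0.6089, 0.4072]
eef_rot: [0.785, -0.62, 0.003, 0.002]
ft_force: [0.3, -0.6, -0.2]
width: 0.0869
```

carry_out(
  commands=[
    [[0,-1.6,-1.5,0,0.5,0.6,-1.5],[0,-3.3,-3.1,0,1.0,1.1,-3.1],[0,-4.9,-4.6,0,1.5,1.7,-4.6],[0,-6.5,-6.2,0,2.0,2.3,-6.2],[0,-8.1,-7.8,0,2.5,2.9,-7.8],[0,-9.8,-9.3,0.5,3.0,3.5,-9.4],[0,-11.4,-10.9,1.0,3.5,4.0,-11.0],[0,-13.0,-12.4,2.0,4.0,4.6,-12.5],[0,-14.7,-14.0,3.0,4.5,5.2,-14.0],[0,-16.3,-15.5,4.0,4.9,5.8,-15.7],[0,-16.3,-15.5,5.0,4.9,5.8,-15.7],[0,-16.3,-15.5,6.0,4.9,5.8,-15.7]],
  ],
)

```text
time: 2.15
ee_pos: [0.4276, -0.1219, 0.2521]
eef_rot: [0.953, 0.041, 0.3, -0.007]
ft_force: [0.6, -0.5, 0.7]
width: 0.0873
```

```bash
python3 - <<'E'
from bench import r
from h import *
import json
s=r.read_state(); i=r.camera_info("wrist"); im=r.camera("wrist")
cv2.imwrite("pics/w1.png",im); json.dump({k:(v.tolist() if hasattr(v,'tolist') else v) for k,v in i.items()},open("w1.json","w"))
print(s['joint_positions'].round(2),s['ee_pos'],move(s,dc+.2*n,orient(-n,sx)),i['origin'])
E
```

```text
[ 0.63 -0.49 -0.19  2.29 -0.51  0.84  0.77] [ 0.42755589 -0.1219103   0.2521267 ] (array([-0.71, -0.03,  1.02]), array([0.06, 0.01, 0.12])) [ 0.32869467 -0.05883872  0.38453909]
```

View pics/w1.png

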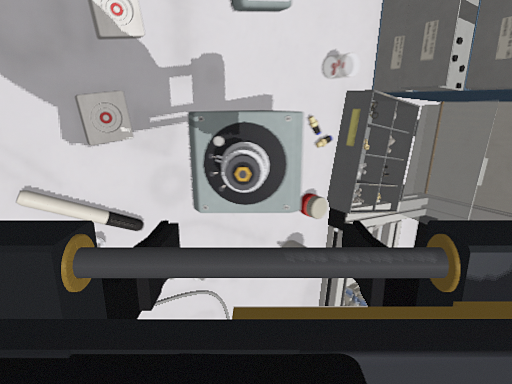

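The wrist view, with image up about +y and right up the slope, shows the dial around (245,163), the brass plug at (243,174) and the marker screw at (219,141). I'll zoom in to find the pointer.

```bash
python3 - <<'E'
import cv2
im=cv2.imread("pics/w1.png")[100:220,180:310]; cv2.imwrite("pics/w1z.png",cv2.resize(im,None,fx=5,fy=5,interpolation=cv2.INTER_CUBIC)) 
E
```

```text
(no output)
```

View pics/w1z.png

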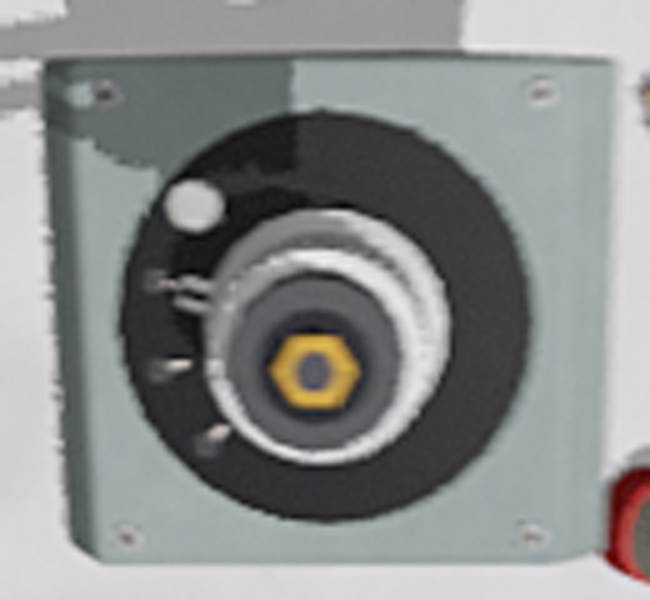

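carry_out(
  commands=[
    [[0,0.8,-0.6,0.5,0,0,0],[0,1.5,-1.2,1.0,0,0,0],[0,1.5,-1.2,1.0,0,0,0],[0,1.5,-1.2,1.0,0,0,0]],
  ],
)

```text
time: 2.7
ee_pos: [0.468, -0.0891, 0.2492]
eef_rot: [0.954, 0.04, 0.298, -0.008]
ft_force: [0.9, -1.5, 0.8]
width: 0.0869
```

```bash
python3 - <<'E'
from bench import r
from h import *
import json
s=r.read_state(); i=r.camera_info("wrist"); im=r.camera("wrist")
cv2.imwrite("pics/w2.png",im); json.dump({k:(v.tolist() if hasattr(v,'tolist') else v) for k,v in i.items()},open("w2.json","w"))
print(s['joint_positions'].round(2),s['ee_pos'],i['origin'])
im=cv2.imread("pics/w2.png"); cv2.imwrite("pics/w2z.png",cv2.resize(im[120:250,80:280],None,fx=4,fy=4,interpolation=cv2.INTER_CUBIC)) 
E
```

```text
[ 0.63 -0.43 -0.32  2.25 -0.49  0.77  0.65] [ 0.46798329 -0.08906216  0.24921582] [ 0.36980758 -0.02605285  0.38216337]
```

View pics/w2.png

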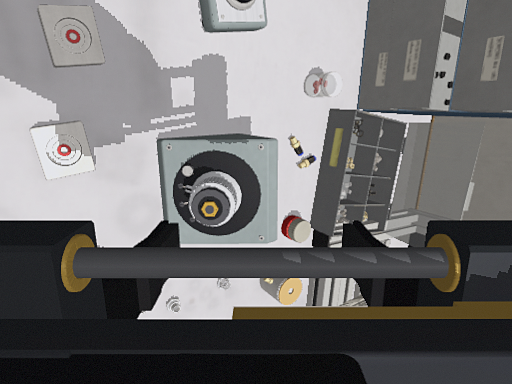

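View pics/w2z.png

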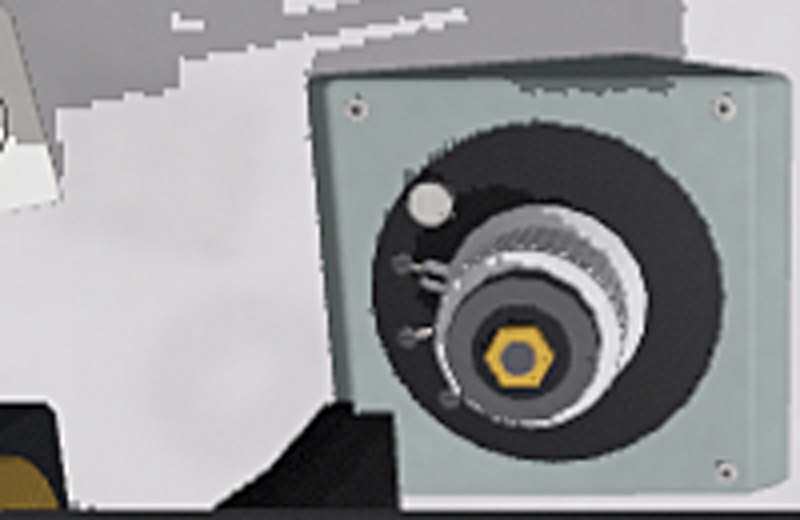

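The pointer is at (195,293) in the w1 zoom. That is the middle stop on the +y side (-0.262), and the screw is one stop further on at -0.785. Next I'll triangulate from the two wrist views.

```bash
python3 - <<'E'
from bench import r
from h import *
import json
I=[json.load(open(f"w{k}.json")) for k in (1,2)]
for i in I:
    for k in('origin','rotation'): i[k]=np.array(i[k])
A=lambda a:(180+a[0]/5-.4,100+a[1]/5-.4); B=lambda a:(80+a[0]/4-.4,120+a[1]/4-.4)
P={'plug':((316,370),(519,357)),'marker':((193,205),(429,203)),'TL':((107,93),(357,108)),'TR':((540,92),(723,106)),'BR':((531,536),(727,470))}
X={}
for k,(a,b) in P.items():
    X[k],e=tri(I,[A(a),B(b)]); print(k,X[k].round(4),np.round(e,4))
t=r.camera_info("top");s=r.camera_info("scene")
T=lambda a,b:(180+a/4-.4,110+b/3.75-.4); S=lambda a,b:(190+a*160/600-.4,150+b*160/600-.4)
print('plug4',tri(I+[t,s],[A(P['plug'][0]),B(P['plug'][1]),T(563,357),S(395,343)]))
nn=np.cross(X['TR']-X['TL'],X['BR']-X['TL']); nn/=-np.linalg.norm(nn)*np.sign(-nn[2]); print('n',nn,'expected',n)
e=X['TR']-X['TL'];f=X['TR']-X['BR']; print('upslope yaw',np.arctan2(e[1],e[0]),'tilt',np.arctan2(e[2],np.hypot(e[0],e[1])),'ycross yaw',np.arctan2(-f[0],f[1]))
print('plug height over plane',(X['plug']-X['TL'])@n,'mid TL-BR',(X['TL']+X['BR'])/2,'foot',X['plug']-.055*n)
v=X['marker']-X['plug']; h=v@n; w=v-h*n; print('marker rel plug h',h,'radius',np.linalg.norm(w),'angle from downslope',np.arctan2(w@np.cross(n,-sx),w@-sx))
E
```

```text
plug [ 0.5111 -0.1152  0.1004] [0.0005 0.0005]
marker [ 0.51   -0.0859  0.0442] [0.0003 0.0003]
TL [ 0.4961 -0.0618  0.0251] [0.0002 0.0002]
TR [ 0.5823 -0.0542  0.0798] [0.0004 0.0004]
BR [ 0.5941 -0.1654  0.0783] [0.0007 0.0007]
plug4 (array([ 0.51060912, -0.1150264 ,  0.101512  ]), [np.float64(0.0006591368543706917), np.float64(0.00035530502833620533), np.float64(0.000101233597655524), np.float64(0.00036535635983476767)])
n [-0.53033971 -0.0674537   0.84509751] expected [-0.5719004  -0.04412357  0.8192    ]
upslope yaw 0.0878956769265394 tilt 0.5637119331173482 ycross yaw 0.10578141416469733
plug height over plane 0.05549905428758964 mid TL-BR [ 0.54507751 -0.11357618  0.05171242] foot [ 0.54250939 -0.11282068  0.05536316]
marker rel plug h -0.04674603242487046 radius 0.04289611437484878 angle from downslope -0.7545353232928136
```

```bash
sed -i 's/^yaw=.*/yaw=.085/; s/^dc=.*/dc=np.array([.5421,-.1123,.056])/' h.py; python3 - <<'E'
from bench import r
from h import *
s=r.read_state(); print(move(s,dc+.09*n,orient(-n,sx)),move(s,dc+.0145*n,orient(-n,sx)))
E
```

```text
(array([-2.06,  1.13,  4.41]), array([0.11, 0.06, 0.01])) (array([-2.04,  1.1 ,  7.43]), array([0.11, 0.06, 0.01]))
```

carry_out(
  commands=[
    [[0,-1.0,0.6,1.0,0.1,0.1,0],[0,-2.0,1.1,2.0,0.1,0.1,0],[0,-2.05,1.1,3.2,0.1,0.1,0],[0,-2.05,1.1,4.4,0.1,0.1,0],[0,-2.05,1.1,4.4,0.1,0.1,0],[0,-2.05,1.1,4.4,0.1,0.1,0]],
  ],
)

```text
time: 3.5
ee_pos: [0.4904, -0.1164, 0.1307]
eef_rot: [0.952, 0.04, 0.302, -0.012]
ft_force: [-0.3, -0.4, 0.2]
width: 0.0872
```

```bash
python3 - <<'E'
from bench import r
from h import *
s=r.read_state(); cv2.imwrite("pics/w3.png",r.camera("wrist"));cv2.imwrite("pics/s3.png",cv2.resize(r.camera("scene")[120:350,150:420],None,fx=2.5,fy=2.5))
print(s['joint_positions'].round(2),s['ee_pos'],move(s,dc+.0145*n,orient(-n,sx)))
E
```

```text
[ 0.54 -0.19 -0.24  2.36 -0.63  0.45  0.89] [ 0.49039905 -0.11641666  0.13067615] (array([-0.03,  0.01,  3.06]), array([ 0.02, -0.04,  0.  ]))
```

View pics/w3.png

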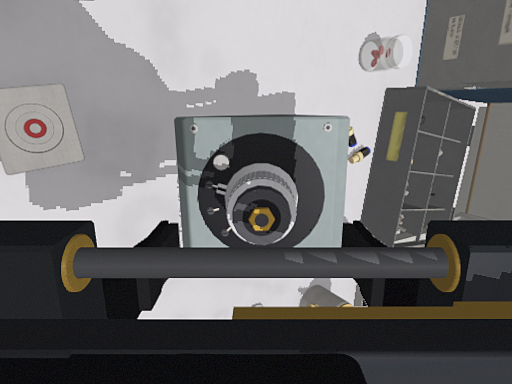

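View pics/s3.png

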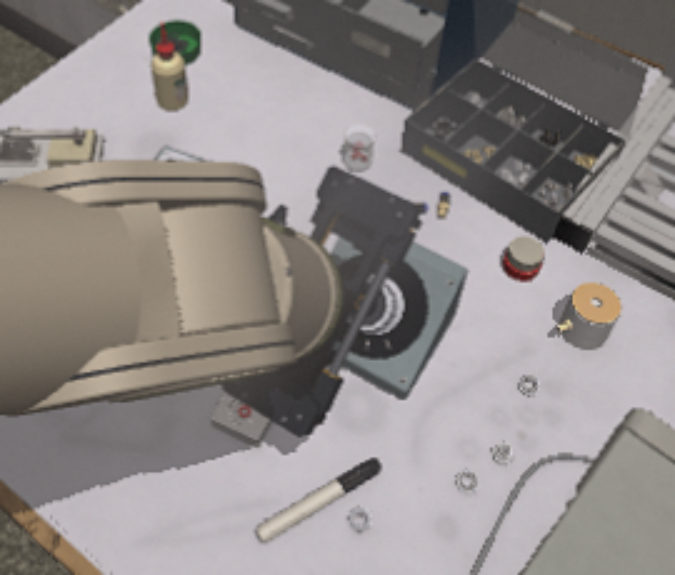

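carry_out(
  commands=[
    [[0,0,0,0.7,0,0,0],[0,0,0,1.5,0,0,0],[0,0,0,1.5,0,0,0]],
  ],
)

```text
time: 3.98
ee_pos: [0.5121, -0.1147, 0.1005]
eef_rot: [0.952, 0.041, 0.303, -0.012]
ft_force: [0.3, -0.9, -0.8]
width: 0.0872
```

```bash
python3 - <<'E'
from bench import r
from h import *
s=r.read_state()
print(s['joint_positions'].round(3),s['ee_pos'],s['ft_force'],move(s,dc+.0145*n,orient(-n,sx)))
E
```

```text
[ 0.513 -0.078 -0.239  2.353 -0.68   0.351  0.937] [ 0.51207558 -0.11466802  0.10050494] [ 0.2998836  -0.90126353 -0.81257237] (array([-0.04,  0.01,  1.57]), array([ 0.02, -0.05,  0.01]))
```

carry_out(
  commands=[
    [[0,0,0,0.8,0,0,0],[0,0,0,1.55,0,0,0],[0,0,0,1.55,0,0,0],[255,0,0,1.55,0,0,0],[255,0,0,1.55,0,0,0],[255,0,0,1.55,0,0,0],[255,0,0,1.55,0,0,0],[255,0,0,1.55,0,0,0]],
  ],
  grip_force=25,
)

```text
time: 4.97
ee_pos: [0.5344, -0.1129, 0.069]
eef_rot: [0.952, 0.041, 0.303, -0.012]
ft_force: [-2.6, -0.2, 1.8]
width: 0.0474
```

```bash
python3 - <<'E'
from bench import r
from h import *
s=r.read_state(); cv2.imwrite("pics/w4.png",r.camera("wrist"))
print(s['joint_positions'].round(3),s['width'],s['ee_pos'],s['ft_force'],s['torque'],move(s,dc+.0145*n,orient(-n,sx)))
E
```

```text
[ 0.488  0.036 -0.245  2.331 -0.772  0.257  1.032] 0.04738156530686541 [ 0.53442633 -0.11289514  0.06902451] [-2.59927625 -0.18051812  1.7559539 ] [-0.04766076  0.65773261  0.05246103] (array([-0.05,  0.  ,  0.02]), array([ 0.02, -0.05,  0.01]))
```

View pics/w4.png

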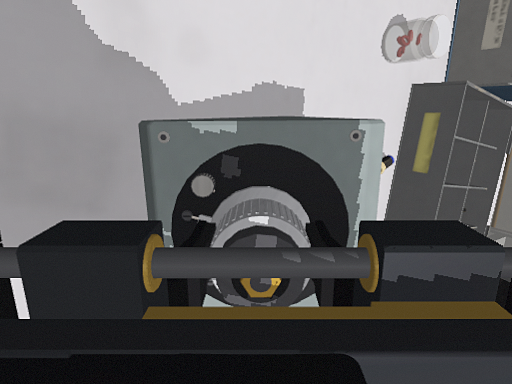

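carry_out(
  commands=[
    [[255,0,0,0,0,0,0.8],[255,0,0,0,0,0,1.6],[255,0,0,0,0,0,2.4],[255,0,0,0,0,0,3.2],[255,0,0,0,0,0,4.0],[255,0,0,0,0,0,4.8],[255,0,0,0,0,0,5.5],[255,0,0,0,0,0,6.1],[255,0,0,0,0,0,6.1],[255,0,0,0,0,0,6.1]],
  ],
  grip_force=25,
)

```text
time: 6.28
ee_pos: [0.5344, -0.1129, 0.069]
eef_rot: [0.929, -0.211, 0.289, -0.091]
ft_force: [-0.7, -0.6, 1.3]
width: 0.0473
```

```bash
python3 - <<'E'
from bench import r
from h import *
s=r.read_state(); cv2.imwrite("pics/w5.png",r.camera("wrist"))
print(s['joint_positions'].round(3),s['width'],s['ee_pos'],s['ft_force'],s['torque'],move(s,dc+.0145*n,orient(-n,sx)))
E
```

```text
[ 0.461  0.035 -0.217  2.332 -0.776  0.258  0.504] 0.047323594737120236 [ 0.5344489  -0.11290317  0.0690401 ] [-0.69459419 -0.59308735  1.31001927] [-0.04224682  0.69892109  0.1070154 ] (array([-0.04,  0.03,  0.02]), array([ 0.  , -0.06, -6.08]))
```

View pics/w5.png

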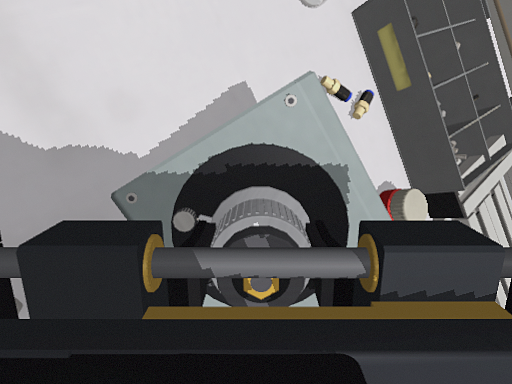

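The pointer at (200,217) now meets the marker screw at (185,220). I'll open the jaws and back out along the axis.

carry_out(
  commands=[
    [[0,0,0,0,0,0,0],[0,0,0,0,0,0,0],[0,0,0,0,0,0,0],[0,0,0,0,0,0,0],[0,0,0,-1.2,0,0,0],[0,0,0,-2.6,0,0,0],[0,0,0,-4.0,0,0,0],[0,0,0,-5.0,0,0,0],[0,0,0,-5.0,0,0,0]],
  ],
)

```text
time: 7.45
ee_pos: [0.4626, -0.1193, 0.1725]
eef_rot: [0.929, -0.211, 0.29, -0.091]
ft_force: [0.3, -0.2, -0.1]
width: 0.0865
```

```bash
python3 - <<'E'
from bench import r
from h import *
import json
s=r.read_state(); i=r.camera_info("wrist"); im=r.camera("wrist"); cv2.imwrite("pics/w6.png",im)
json.dump({k:(v.tolist() if hasattr(v,'tolist') else v) for k,v in i.items()},open("w6.json","w"))
cv2.imwrite("pics/w6z.png",cv2.resize(im[100:250,150:350],None,fx=4,fy=4,interpolation=cv2.INTER_CUBIC))
print(s['joint_positions'].round(3),s['width'],s['ee_pos'],s['ft_force'])
E
```

```text
[ 0.535 -0.323 -0.179  2.368 -0.561  0.587  0.295] 0.08649528629303774 [ 0.46263611 -0.11932107  0.17252371] [ 0.25890456 -0.24313678 -0.11491637]
```

View pics/w6z.png

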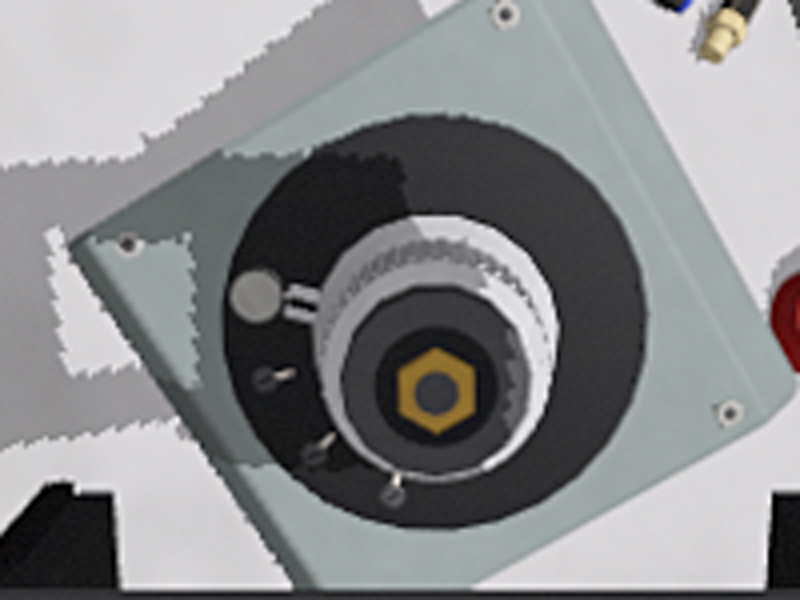

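The pointer line (300,300 in the zoom) is in line with the screw (256,296), so the collar is clicked in and released. Now I'll move over the start station with the tool vertical and the jaws closed.

```bash
python3 - <<'E'
from bench import r
from h import *
s=r.read_state(); x=R.from_quat(s['eef_rot']).as_matrix()[:,0]; print(x, np.arctan2(x[1],x[0]))
q=orient([0,0,-1],[x[0],x[1],0]); print(move(s,[.54,.11,.19],q)); 
Rc=R.from_quat(s['eef_rot']); print('up50mm',Rc.inv().apply([0,0,.05])/.025)
E
```

```text
[ 0.74338553 -0.4444717   0.49982283] -0.5388754223506396
(array([-1.4 , -9.46,  1.6 ]), array([-3.83, -5.94,  1.03]))
up50mm [ 0.99964565 -0.58165038 -1.63168361]
```

carry_out(
  commands=[
    [[255,0.6,-0.6,-1.0,0,0,0],[255,0.4,-2.6,-0.9,-1.0,-1.5,0.2],[255,0.1,-4.6,-0.5,-1.9,-3.0,0.5],[255,-0.4,-6.6,0.2,-2.8,-4.4,0.8],[255,-1.0,-8.4,1.0,-3.8,-5.9,1.0],[255,-1.4,-9.5,1.6,-3.8,-5.9,1.0],[255,-1.4,-9.5,1.6,-3.8,-5.9,1.0],[255,-1.4,-9.5,1.6,-3.8,-5.9,1.0]],
  ],
)

```text
time: 8.5
ee_pos: [0.5399, 0.1114, 0.1888]
eef_rot: [0.964, -0.264, 0.001, -0.001]
ft_force: [-0.7, -0.5, 0.2]
width: 0.015
```

```bash
python3 - <<'E'
from bench import r
from h import *
import json
s=r.read_state(); i=r.camera_info("wrist"); im=r.camera("wrist"); cv2.imwrite("pics/w7.png",im)
json.dump({k:(v.tolist() if hasattr(v,'tolist') else v) for k,v in i.items()},open("w7.json","w"))
print(s['joint_positions'].round(3),s['width'],s['ee_pos'],s['ft_force'],i['origin'])
print(proj(i,[[.5563,.1699,.05],[.5687,.1154,.05],s['ee_pos']]))
E
```

```text
[ 0.439  0.297 -0.852  1.672  0.231  1.276 -0.993] 0.014968834719606958 [0.53988152 0.11138854 0.18880581] [-0.703619   -0.54081084  0.22824611] [0.57404623 0.17098693 0.3513243 ]
[[243.60304772 119.36125984]
 [285.14398186 163.60047007]
 [261.73504004 239.83107354]]
```

View pics/w7.png

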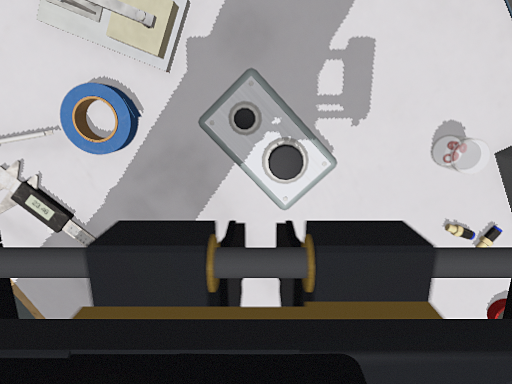

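The keys show at about (244,118) and (285,161). The projections from the earlier triangulation are (243.6,119.4) and (285.1,163.6). I'll refine this with masks and triangulate against the top view.

```bash
python3 - <<'E'
from bench import r
from h import *
import json
i=json.load(open("w7.json")); i['origin']=np.array(i['origin']);i['rotation']=np.array(i['rotation'])
def cents(im,box):
    x0,y0,x1,y1=box; m=(im[y0:y1,x0:x1].max(2)<50).astype(np.uint8)
    nn,l,st,c=cv2.connectedComponentsWithStats(m); return [(c[k]+[x0,y0],st[k][2:5]) for k in range(1,nn) if st[k][4]>25]
w=cents(cv2.imread("pics/w7.png"),(215,90,320,190)); t=cents(cv2.imread("pics/top0.png"),(196,172,243,206)); s=cents(cv2.imread("pics/scene0.png"),(205,180,250,208))
for n_,v in zip("wts",(w,t,s)): print(n_,v)
T=r.camera_info("top");S=r.camera_info("scene")
for k in (0,1):
    try:
        ws=sorted(w,key=lambda a:a[0][0]);ts=sorted(t,key=lambda a:a[0][0]);ss=sorted(s,key=lambda a:a[0][0])
        print(onz(i,ws[k][0],.05),tri([i,T],[ws[k][0],ts[k][0]]),tri([i,T,S],[ws[k][0],ts[k][0],ss[k][0]]))
    except Exception as e: print(e)
E
```

```text
w [(array([244.08484848, 118.34545455]), array([ 21,  20, 330], dtype=int32)), (array([281.52631579, 150.93421053]), array([33, 23, 76], dtype=int32))]
t [(array([227.52212389, 187.54867257]), array([ 12,  12, 113], dtype=int32)), (array([206.76315789, 193.02631579]), array([ 7,  7, 38], dtype=int32))]
s []
list index out of range
list index out of range
```

```bash
python3 - <<'E'
from bench import r
from h import *
import json
i=json.load(open("w7.json")); i['origin']=np.array(i['origin']);i['rotation']=np.array(i['rotation'])
def cents(im,box,th,mn):
    x0,y0,x1,y1=box; m=(im[y0:y1,x0:x1].max(2)<th).astype(np.uint8)
    nn,l,st,c=cv2.connectedComponentsWithStats(m); return sorted([(tuple((c[k]+[x0,y0]).round(2)),st[k][2:5]) for k in range(1,nn) if st[k][4]>mn],key=lambda a:a[0][0])
W=cv2.imread("pics/w7.png")
w=cents(W,(230,104,258,131),50,100)+cents(W,(266,142,305,180),80,100); t=cents(cv2.imread("pics/top0.png"),(196,172,243,206),50,25); s=cents(cv2.imread("pics/scene0.png"),(208,178,248,204),75,15)
for n_,v in zip("wts",(w,t,s)): print(n_,v)
T=r.camera_info("top");S=r.camera_info("scene")
for k in (0,1): print(onz(i,w[k][0],.05),tri([i,T],[w[k][0],t[k][0]]))
for k in (0,1): print(tri([i,T,S],[w[k][0],t[k][0],s[k][0]]))
E
```

```text
w [((np.float64(244.08), np.float64(118.35)), array([ 21,  20, 330], dtype=int32)), ((np.float64(286.02), np.float64(161.08)), array([ 35,  36, 882], dtype=int32))]
t [((np.float64(206.76), np.float64(193.03)), array([ 7,  7, 38], dtype=int32)), ((np.float64(227.52), np.float64(187.55)), array([ 12,  12, 113], dtype=int32))]
s [((np.float64(211.61), np.float64(201.82)), array([11,  5, 28], dtype=int32)), ((np.float64(217.32), np.float64(186.59)), array([ 7,  6, 34], dtype=int32)), ((np.float64(235.35), np.float64(193.31)), array([ 12,  11, 102], dtype=int32))]
[[0.55713843 0.17044397 0.05      ]] (array([0.5568333 , 0.17062237, 0.04590674]), [np.float64(0.00020047300719040596), np.float64(0.00020047300719049476)])
[[0.57058288 0.11705595 0.05      ]] (array([0.57026406, 0.11637664, 0.04493724]), [np.float64(0.0003435167454718798), np.float64(0.00034351674547186526)])
(array([ 0.55289353,  0.17714308, -0.01383095]), [np.float64(0.006846274095253581), np.float64(0.01370666594765778), np.float64(0.01641102007692433)])
(array([0.555945  , 0.12766586, 0.08535206]), [np.float64(0.015630979406041898), np.float64(0.014593853870709097), np.float64(0.027744093106372016)])
```

```bash
python3 - <<'E'
from bench import r
from h import *
s=r.read_state(); x=R.from_quat(s['eef_rot']).as_matrix()[:,0]
q=orient([0,0,-1],[x[0],x[1],0]); print(move(s,[.557,.1705,.056],q))
E
```

```text
(array([-0.66, -2.4 ,  5.35]), array([-0.03, -0.03,  0.  ]))
```

carry_out(
  commands=[
    [[255,-0.4,-1.2,0.5,0,0,0],[255,-0.7,-2.4,1.5,0,0,0],[255,-0.7,-2.4,3.0,0,0,0],[255,-0.7,-2.4,4.4,0,0,0],[255,-0.7,-2.4,5.3,0,0,0],[255,-0.7,-2.4,5.3,0,0,0],[255,-0.7,-2.4,5.3,0,0,0]],
  ],
)

```text
time: 9.43
ee_pos: [0.557, 0.1703, 0.0588]
eef_rot: [0.964, -0.266, 0.003, -0.001]
ft_force: [-0.1, -0.2, 0.6]
width: 0.0005
```

```bash
python3 - <<'E'
from bench import r
from h import *
s=r.read_state(); x=R.from_quat(s['eef_rot']).as_matrix()[:,0]
q=orient([0,0,-1],[x[0],x[1],0]); print(s['ee_pos'],s['width'],s['ft_force'],move(s,[.557,.1705,.044],q))
cv2.imwrite("pics/w8.png",r.camera("wrist")); cv2.imwrite("pics/s8.png",cv2.resize(r.camera("scene")[100:300,130:330],(800,600)))
E
```

```text
[0.55701221 0.17025936 0.05880482] 0.0005061923154668006 [-0.13808571 -0.21891767  0.58908402] (array([-0.01, -0.01,  0.59]), array([-0.04, -0.06,  0.  ]))
```

View pics/w8.png

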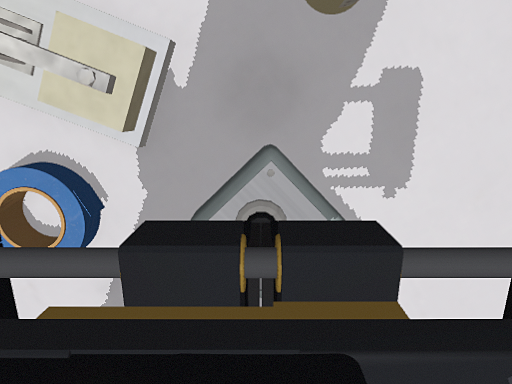

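View pics/s8.png

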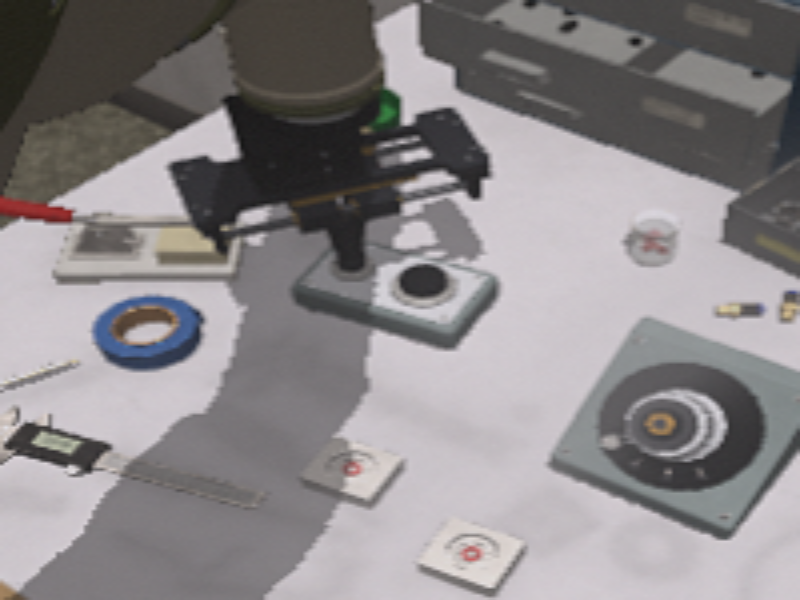

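The closed fingers stand over the reset key, and the collar is still at the screw. Pressing reset.

carry_out(
  commands=[
    [[255,0,0,0.35,0,0,0],[255,0,0,0.6,0,0,0],[255,0,0,0.6,0,0,0]],
  ],
)

```text
time: 9.9
ee_pos: [0.558, 0.1707, 0.0445]
eef_rot: [0.964, -0.266, 0.004, -0.001]
ft_force: [0.8, -0.3, 7.8]
width: 0.0006
```

carry_out(
  commands=[
    [[255,0,0,0.15,0,0,0],[255,0,0,0.15,0,0,0]],
  ],
)

```text
time: 10.15
ee_pos: [0.5582, 0.1708, 0.0438]
eef_rot: [0.964, -0.266, 0.004, -0.0]
ft_force: [-14.6, -7.8, 39.5]
width: 0.0003
```

The hard stop came at z 0.0438, about 6 mm of travel, so reset is fully down. I'll lift off and move over the start key.

carry_out(
  commands=[
    [[255,0,0,-0.6,0,0,0],[255,0,0,-1.2,0,0,0],[255,0,0,-1.4,0,0,0],[255,0.8,0.8,-1.4,0,0,0],[255,1.5,1.6,-1.4,0,0,0],[255,1.5,1.6,-1.0,0,0,0],[255,1.5,1.6,-0.7,0,0,0],[255,1.5,1.6,-0.7,0,0,0]],
  ],
)

```text
time: 11.15
ee_pos: [0.5689, 0.1184, 0.0605]
eef_rot: [0.964, -0.265, 0.003, -0.0]
ft_force: [0.5, -0.4, 0.6]
width: 0.0006
```

```bash
python3 - <<'E'
from bench import r
from h import *
s=r.read_state()
print(s['ee_pos'],s['ft_force'])
cv2.imwrite("pics/s9.png",cv2.resize(r.camera("scene")[150:270,190:350],(800,600)))
E
```

```text
[0.56890706 0.11839557 0.06050842] [ 0.54432919 -0.39943878  0.56971818]
```

View pics/s9.png

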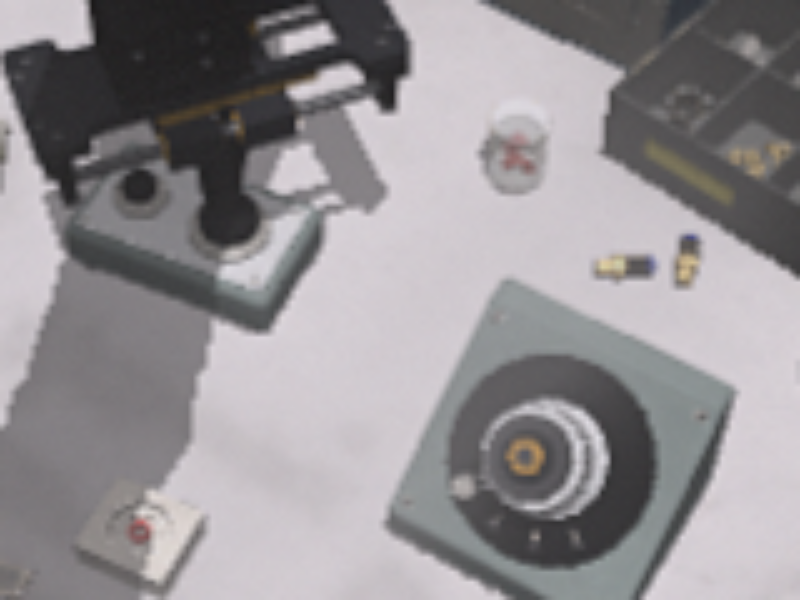

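The reset key is up again at (140,187), and the fingers are over the start key at (228,215). Pressing start.

carry_out(
  commands=[
    [[255,0,0,0.35,0,0,0],[255,0,0,0.66,0,0,0],[255,0,0,0.66,0,0,0],[255,0,0,0.69,0,0,0]],
  ],
)

```text
time: 11.7
ee_pos: [0.5696, 0.1192, 0.0444]
eef_rot: [0.964, -0.264, 0.004, -0.001]
ft_force: [-5.1, 0.9, 15.2]
width: 0.0004
```

Hard stop at z 0.0444 with 15 N, so the start key is fully down. Lifting and retreating.

carry_out(
  commands=[
    [[255,0,0,-0.7,0,0,0],[255,0,0,-2.0,0,0,0],[255,0,0,-4.0,0,0,0],[255,0,0,-6.0,0,0,0],[255,0,0,-6.0,0,0,0],[255,0,0,-6.0,0,0,0]],
  ],
)

```text
time: 12.45
ee_pos: [0.5681, 0.119, 0.194]
eef_rot: [0.964, -0.265, 0.004, -0.001]
ft_force: [-0.6, -0.2, 0.1]
width: 0.0004
```

```bash
python3 - <<'E'
from bench import r
from h import *
s=r.read_state()
print(s['ee_pos'],s['ft_force'],s['time'])
cv2.imwrite("pics/s10.png",cv2.resize(r.camera("scene")[120:320,180:400],(792,600),interpolation=cv2.INTER_CUBIC)); cv2.imwrite("pics/w10.png",r.camera("wrist"))
E
```

```text
[0.56806374 0.11902326 0.19403033] [-0.57695819 -0.24327479  0.12981391] 12.45
```

View pics/s10.png

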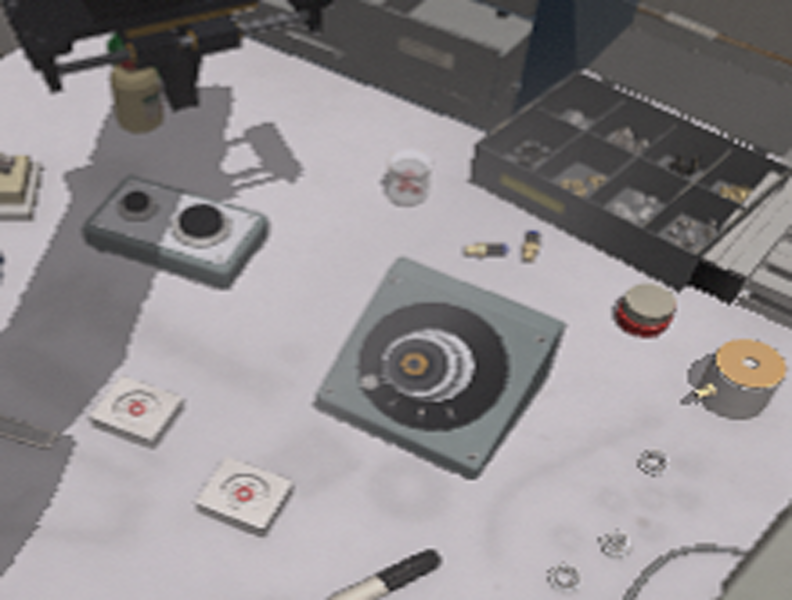

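View pics/w10.png

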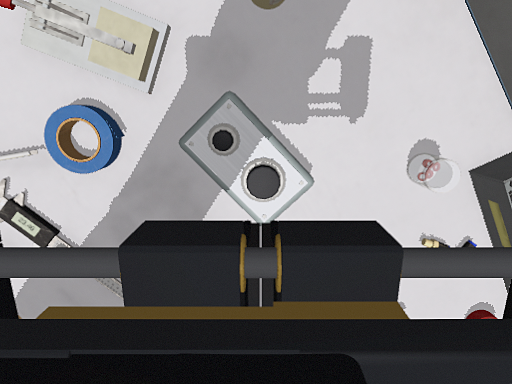

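Both keys are up (scene zoom 137,203 and 201,222), the pointer is at the screw, and the loose things are standing where they were. Handing in.

```bash
python3 -c "
from bench import r
print(r.close_job())"
```

```text
the job is handed in; nothing more can be done
None
```

The daily check is done and handed in, at about 12.6 s of the 48 s allowed; the interface reports no verdict.

- **Collar:** I gripped it along its axis and turned it about 30° from the -0.262 stop to the marker-screw stop (+y side, -0.785). Then I let go and backed off. A close picture afterwards showed the pointer line on the screw, and the last scene picture agreed.
- **Reset key:** I pressed it to its hard stop at fingertip height 43.8 mm (about 6 mm of travel) and released it. The stop came up hard, with a peak of about 40 N at the wrist; the limit is 120 N. The next picture showed the key up again.
- **Start key:** After that I pressed the start key to its stop at 44.4 mm with 15 N and released it.
- **Last checks:** Both keys are up, the arm is clear with no contact force, and the jar, blocks, bottle and pot look undisturbed.
- **Disagreements:**
  - Triangulated key heights came out at 45–47 mm, against the stated 50 mm.
  - Estimates of the selector's yaw spread from 0.07 to 0.11 rad. Neither mattered for the grasp or the presses.
  - One three-view check of the keys was discarded because it paired the wrong spots.

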